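Stack the spacer and clamp ring on the filter holder

TASK

Assemble the filter holder: put the green spacer ring over the holder's stud so that it lies flat on the white support disc, then put the red clamp ring over the stud so that it lies flat on the spacer. Lower each ring until it rests before letting go, do not drop it; the blue cap goes on later, so leave it lying where it is.

Things in the scene. Friction and masses are not known exactly. Their poses are not given: they have to be found in the camera images.
- filter_holder: steel filter holder, fixed to the worktop. Origin: centre of its underside, z up. Round base, diameter 110 mm, 16 mm high; on it, in place, a white perforated support disc, diameter 64 mm, top 24 mm above the origin; at its centre an upright dark stud, diameter 20 mm, top 74 mm above the origin, the last 10 mm tapering to 8 mm. A small outlet pipe reaches 84 mm from the axis along +x, 13 mm high.
- spacer_ring: loose green plastic ring lying flat on the worktop: outer diameter 60 mm, bore 36 mm (straight through), 20 mm high, about 0.06 kg. Origin: centre of its underside; z up along its axis. Seated, its origin is 24 mm above the holder's.
- clamp_ring: loose red metal ring with a thin black slot and three small screw heads, lying flat on the worktop: outer diameter 60 mm, bore 36 mm (straight through), 16 mm high, about 0.10 kg. Origin: centre of its underside; z up along its axis. Seated on the spacer, its origin is 44 mm above the holder's.
- blue_cap: loose blue ribbed plastic cap, diameter 46 mm, 21 mm high, on the worktop, to be left there. Origin: centre of its underside. Green ring, red ring and cap lie left of, right of and in front of the holder; which is where varies. A large black flask ring and a roll of tape further out are not needed.
There are look-alikes about, which are no part of the job. Of the things that look like the spacer_ring, take the one that is farthest to the robot's right at the start.

How it is judged (in metres and radians):
On the way:
1. the green spacer ring lies flat on the support disc, round the stud, with the red ring not yet on the holder (horizontal distance between spacer_ring and filter_holder below 0.012 m and z of spacer_ring in the frame of filter_holder below 0.029 m and angle between spacer_ring's own z axis and vertical below 0.17 rad and horizontal distance between clamp_ring and filter_holder above 0.06 m), for 0.2 s.
At the end, for the whole second after the job is handed in: Green spacer on the support disc, red clamp ring on the spacer, both round the stud: within 12 mm of its axis, 5 mm of seated height (24 and 44 mm above the holder's underside), 10 degrees of level, at rest and released; the blue cap within 30 mm of where it lay (horizontal distance between each of spacer_ring, clamp_ring and filter_holder below 0.012 m and z of spacer_ring in the frame of filter_holder between 0.019 and 0.029 m and angle between each of spacer_ring, clamp_ring's own z axis and vertical below 0.17 rad and z of clamp_ring in the frame of filter_holder between 0.039 and 0.049 m and linear speed of each of spacer_ring, clamp_ring below 0.02 m/s and distance of blue_cap from where it was at the start of the episode below 0.03 m); the robot touches nothing.
It fails at once if the green spacer ring is dropped at the holder (falls free faster than 0.6 m/s, a fall of about 2 cm) (horizontal distance between spacer_ring and filter_holder below 0.08 m and linear speed of spacer_ring above 0.6 m/s and contact force between spacer_ring and the fingers below 0.05 N).
It fails at once if the red clamp ring is dropped at the holder (falls free faster than 0.6 m/s, a fall of about 2 cm) (horizontal distance between clamp_ring and filter_holder below 0.08 m and linear speed of clamp_ring above 0.6 m/s and contact force between clamp_ring and the fingers below 0.05 N).
It also fails if it takes over 50 s, if anything falls off the work surface, if the arm or the gripper's body presses on something with over 40 N, if the wrist force passes 120 N, or if a joint passes its speed limit or range.

ROBOT

A 6-joint arm with a two-finger parallel gripper is mounted at the origin on a cart in front of the work surface, level with it; the furniture and walls round the work are solid. World frame = base frame: x ahead of the robot, y to its left, z up, the work surface at z = 0. Lengths are in mm, angles in rad, forces in N, time in s.
With the tool pointing down it reaches from about 375 to 825 mm from the base axis. Payload 5.5 kg.
Tool frame: the origin (TCP) lies at the very end of the fingers, on their centre line; the grasp point (between the pads) lies 19 mm behind it; y points along the fingers, z is the direction in which the jaws open and shut, and the axes are right-handed (so a half turn about y gives the same grasp; the last joint's range is limited). The gripper opens to 85 mm and grips with 20 to 120 N. Pads are 22 mm wide; open, the fingers measure 114 mm over their backs; the gripper's body (76 mm by 85 mm) begins 54 mm behind the grasp point. The pads swing forward as they close: fully open they stand 13 mm farther back than shut.
Start: joints at [-1.243, 0.314, -0.047, 1.21, 0, 1.571], TCP at [193.173, -568.048, 231.299] pointing down, gripper open.
Joint ranges: [-2.67, 2.67], [-0.69, 1.73], [-1.03, 1.25], [-2.08, 2.16], [-1.42, 1.45], [-3.14, 3.14]. Speed limits (rad/s): [2.39, 2.39, 3.01, 3.14, 3.14, 3.14].

INTERFACE

Orientations are given as a unit quaternion [x, y, z, w].
In Python, from cell import state, capture, calibration, close_job gives the robot as it stands.
- The arm moves only by the tool play_rows, never from a script. Its argument "increments" is text: rows parted by semicolons, each of 7 numbers parted by spaces: the turn, a rotation vector about the tool's x, y, z in rad, then the shift along the tool's x, y, z in mm, then the closure, from -1 (fully open) to 1 (shut). In form: ax ay az tx ty tz jaw; .... A call has 1 to 20 rows; each row is the pose to reach, as a shift and turn from the pose commanded when the call began, along the tool's axes at that moment; what a row does not reach only later rows make up. A row lasts 1/12 s, in which the tool goes at most 41.7 mm and 7.16 degrees, less where a joint would pass 70% of its speed; a pose out of reach is approached as far as the arm can. A call with a gripper value outside its range is refused whole. The fingers move at their own pace and stop on an object; "grip_force" is the grip in N (left out, the last holds). Time passes only in rows, so rows that repeat a pose let the fingers close. It gives the time, the measured TCP pose, the force and the opening at its end, in the units of the state.
- state(): the state, without advancing time (a new reading comes with each control period).
- capture(name): name is "scene" or "top" or "wrist"; returns the picture (420x560x3 uint8, red, green, blue); there is no depth.
- calibration(name): a dict with "vertical_fov" (degrees; the focal length in pixels is half the picture's height over the tangent of half this angle, whatever the lens; pixels are square), "cx", "cy" (the principal point, pixels), "extrinsics" (4x4, takes a point from camera to world coordinates); the wrist camera has in their place "tool_from_camera" (4x4, takes a point from camera to tool coordinates, whose origin is the TCP and whose axes are the tool frame's). Camera axes: x right, y down, z forward; pixel columns grow to the right and rows downward; lengths in mm; the calibration is good to about 2 mm. A picture is of the moment at which its call begins: read the wrist's pose just before it. calibration takes no time and is no camera call.
- close_job(): hands the job in, once; it reports no verdict.
The state is a dict: "time_s": time; "joint_pos": joint angles; "qd": joint speeds; "tau": joint torques, N m; "tcp_pos": TCP position; "tool_rot": TCP orientation; "wrist_force": force on the tool from outside, world axes, zero at the start; "moment": the same for the moment, N m; "gripper_width": finger opening in mm.
Only numpy, scipy, OpenCV 4.12 (cv2) and the standard library are available. Lean on these libraries where they do the work, as an engineer would, in place of code of your own. Each camera call takes 0.05 s, during which the arm holds its last target.

## Working session

There is one attempt and no reset: what is moved stays moved. The work goes in short steps, Python scripts to look and compute and a tool call to move; the robot and the scene stay as the last step left them, time stands still between calls to the robot, and variables do not carry over. Pictures are saved under pics/ and viewed, and the job is handed in when it is done.

Besides the shell and the picture viewer there is one more tool, called in YAML: its name, and indented under it one key for each argument. play_rows: Moves the arm, as the interface text tells. Its arguments: {"type":"object","properties":{"increments":{"type":"string"},"grip_force":{"type":"number"}},"required":["increments"]}

```bash
ls; mkdir -p pics; python3 - <<'E'
from cell import state,capture,calibration
import cv2
print(state())
for n in ["scene","top"]:
    im=capture(n); cv2.imwrite(f"pics/{n}0.png",im[:,:,::-1]); print(n,calibration(n))
print(calibration("wrist"))
E
```

```text
pics
{'time_s': 0.0, 'joint_pos': array([-1.24300272e+00,  3.14213842e-01, -4.81095465e-02,  1.21019536e+00,
       -8.16890682e-06,  1.57079710e+00]), 'qd': array([ 0.00036437,  0.00012041, -0.00048924, -0.00091558,  0.00057857,
        0.00129044]), 'tau': array([ 2.05503900e-03, -5.39591002e+01,  3.39745224e+01,  1.92815624e-02,
        9.10308722e-05, -9.19477486e-06]), 'tcp_pos': array([ 192.97930843, -567.49199122,  230.42851244]), 'tool_rot': array([-0.11547628,  0.69823093, -0.69703026,  0.11527186]), 'wrist_force': array([-0.23525007, -0.34687493,  0.30609245]), 'moment': array([ 0.04649129,  0.00620495, -0.0353271 ]), 'gripper_width': 85.32114732410561}
scene {'vertical_fov': 44.50730883755391, 'cx': 276.89671754380583, 'cy': 216.37246251090966, 'extrinsics': array([[-5.90219057e-01, -3.62938783e-01,  7.21052637e-01,
        -3.38964780e+02],
       [-8.07201060e-01,  2.56231495e-01, -5.31762983e-01,
         6.38442687e+02],
       [ 8.24101505e-03, -8.95891099e-01, -4.44197282e-01,
         5.70889211e+02],
       [ 0.00000000e+00,  0.00000000e+00,  0.00000000e+00,
      
[... 217 characters left out ...]
 [-9.99993472e-01,  1.52591731e-03, -3.27529889e-03,
         3.24218055e+01],
       [ 3.07291686e-03, -1.17710499e-01, -9.93043199e-01,
         1.12977444e+03],
       [ 0.00000000e+00,  0.00000000e+00,  0.00000000e+00,
         1.00000000e+00]])}
{'vertical_fov': 58.93216253044505, 'cx': 282.91197194102267, 'cy': 210.89810626487673, 'tool_from_camera': array([[ 1.78246040e-03,  9.61763338e-01,  2.73876073e-01,
        -7.04979012e+01],
       [-3.01738041e-04, -2.73875979e-01,  9.61764970e-01,
        -1.43606579e+02],
       [ 9.99998366e-01, -1.79694680e-03, -1.97972501e-04,
         9.47931424e-01],
       [ 0.00000000e+00,  0.00000000e+00,  0.00000000e+00,
         1.00000000e+00]])}
```

View pics/scene0.png

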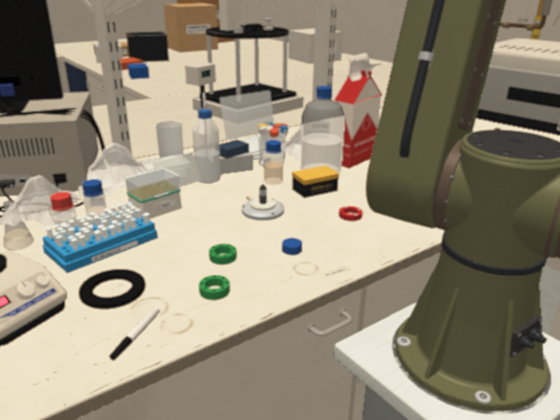

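View pics/top0.png

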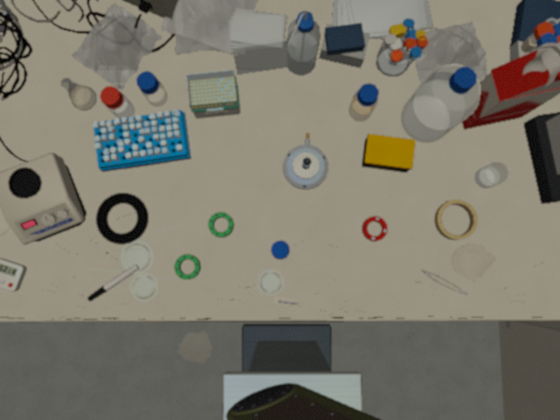

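The top view shows two green rings, at (221,224) and (187,266). The right-hand one at (221,224) is the spacer. The red ring is at (374,228), the holder at (306,165) and the cap at (280,250).

```bash
cat > h.py <<'E'
import numpy as np, cv2
from cell import state,capture,calibration
from scipy.spatial.transform import Rotation as R
def cam(n,st=None):
    c=calibration(n); f=210/np.tan(np.radians(c['vertical_fov'])/2)
    if n=='wrist':
        T=np.eye(4);T[:3,:3]=R.from_quat(st['tool_rot']).as_matrix();T[:3,3]=st['tcp_pos'];E=T@c['tool_from_camera']
    else:E=c['extrinsics']
    return f,c['cx'],c['cy'],E
def p2w(C,u,v,z):
    f,cx,cy,E=C; d=E[:3,:3]@np.array([(u-cx)/f,(v-cy)/f,1]); o=E[:3,3]
    return o+d*(z-o[2])/d[2]
def w2p(C,P):
    f,cx,cy,E=C; q=np.linalg.inv(E)@np.append(P,1); return np.array([cx+f*q[0]/q[2],cy+f*q[1]/q[2]])
def masks(im):
    hsv=cv2.cvtColor(im,cv2.COLOR_RGB2HSV);h,s,v=cv2.split(hsv)
    return {'green':((h>45)&(h<85)&(s>110)),'red':(((h<8)|(h>172))&(s>130)),'blue':((h>100)&(h<125)&(s>150))}
def hull(m,x0,y0,x1,y1):
    k=np.zeros(m.shape,np.uint8);k[y0:y1,x0:x1]=m[y0:y1,x0:x1]
    p=cv2.findNonZero(k);return cv2.convexHull(p)[:,0,:].astype(float)
def sil(C,x,y,r,h,z0=0):
    a=np.linspace(0,2*np.pi,72,endpoint=False);pts=[w2p(C,(x+r*np.cos(t),y+r*np.sin(t),z)) for t in a for z in (z0,z0+h)]
    return cv2.convexHull(np.float32(pts))
from scipy.optimize import least_squares
def fit(C,hl,x,y,r,h,z0=0):
    def f(q):
        s=sil(C,q[0],q[1],r,h,z0); return [cv2.pointPolygonTest(s,(float(a),float(b)),True)-q[2] for a,b in hl]
    o=least_squares(f,[x,y,0.5],diff_step=1e-3,loss='soft_l1');return o.x,np.sqrt(np.mean(o.fun**2))
E
python3 - <<'E'
from h import *
for n,bx in [('top',{'green':(205,205,240,240),'red':(355,210,392,245),'blue':(268,238,293,262)}),('scene',{'green':(205,242,240,265),'red':(335,203,368,222),'blue':(280,236,304,254)})]:
    im=cv2.imread(f'pics/{n}0.png')[:,:,::-1].copy(); C=cam(n);M=masks(im)
    for k,b in bx.items():
        hl=hull(M[k],*b); h={'green':20,'red':16,'blue':21}[k]; r=23 if k=='blue' else 30
        g=p2w(C,*hl.mean(0),h/2); print(n,k,g.round(1),*fit(C,hl,g[0],g[1],r,h), hl.min(0),hl.max(0))
C=cam('top');print('stud',p2w(C,306,162,74), 'base',p2w(C,306,167,16))
im=cv2.imread('pics/top0.png')[100:280,180:420];cv2.imwrite('pics/t1.png',cv2.resize(im,None,fx=3.3,fy=3.3,interpolation=2))
im=cv2.imread('pics/scene0.png')[165:265,190:380];cv2.imwrite('pics/s1.png',cv2.resize(im,None,fx=4,fy=4,interpolation=2))
E
```

```text
top green [498.9 170.4  10. ] [497.48088289 170.48821314   1.53827828] 0.1325051679615472 [209. 213.] [232. 235.]
top red [ 487.6 -197.9    8. ] [ 487.73501764 -195.78375114    1.17465633] 0.20450691831674941 [363. 217.] [386. 240.]
top blue [437.4  32.7  10.5] [437.1460793   29.58994094   1.92681441] 0.1518023657620508 [272. 242.] [287. 257.]
scene green [496.  167.8  10. ] [494.9129506  167.95350821   2.1285275 ] 0.1559792131419087 [210. 245.] [234. 262.]
scene red [ 482.2 -197.5    8. ] [ 484.88186923 -197.42936376    1.54485613] 0.1781297541675234 [340. 207.] [361. 219.]
scene blue [436.2  23.5  10.5] [434.25654595  26.70810057   2.48639468] 0.20614981078046776 [284. 239.] [300. 252.]
stud [634.14842336 -30.24500466  74.        ] base [635.21835156 -33.58529561  16.        ]
```

```bash
echo
```

```text
(no output)
```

View pics/t1.png

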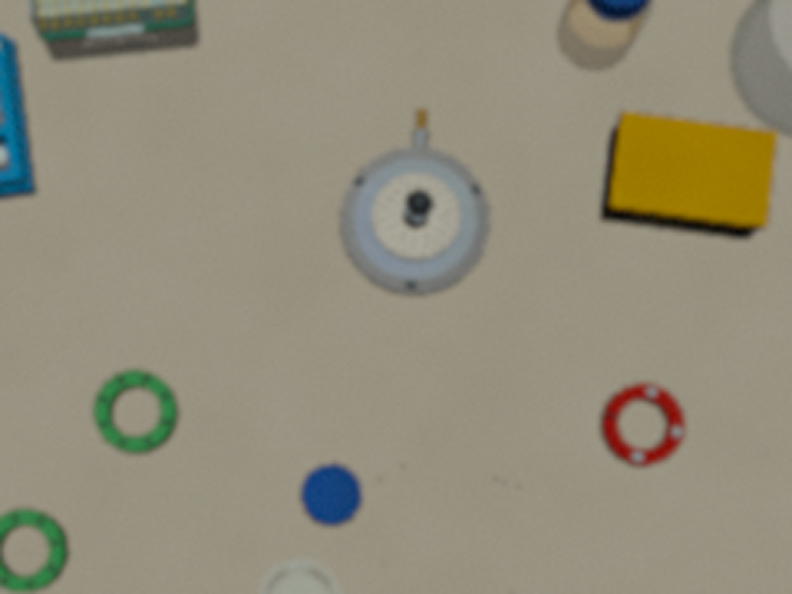

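View pics/s1.png

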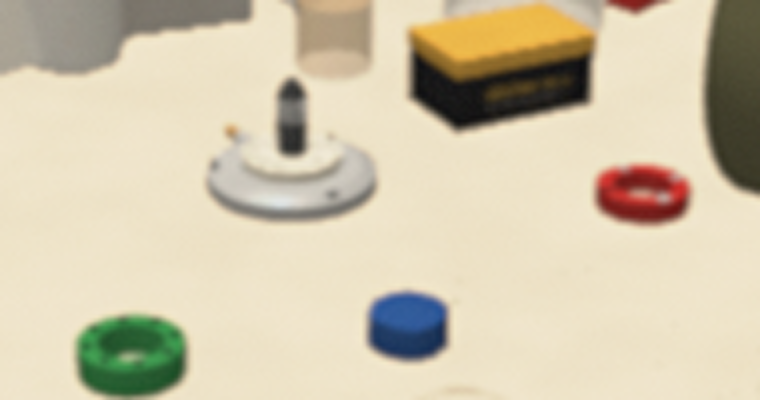

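```bash
cat >> h.py <<'E'
def go(x,y,z,yaw=0,st=None):
    """increment to TCP x,y,z with turn 'yaw' about tool y"""
    st=st or state(); Rm=R.from_quat(st['tool_rot']).as_matrix()
    # tilt correction so tool y -> -z
    yv=Rm[:,1];c=np.cross(yv,[0,0,-1]);tilt=Rm.T@c
    print('shift',(Rm.T@(np.array([x,y,z])-st['tcp_pos'])).round(1),'tilt',tilt.round(4))
def show():
    st=state();Rm=R.from_quat(st['tool_rot']).as_matrix()
    print(st['time_s'],st['tcp_pos'].round(1),'x',Rm[:,0].round(3),'y',Rm[:,1].round(3),'z',Rm[:,2].round(3),st['joint_pos'].round(3),st['gripper_width'],st['wrist_force'].round(2))
E
python3 - <<'E'
from h import *
show();go(497,169.5,150)
E
```

```text
0.1 [ 193.  -567.6  230.5] x [-0.947 -0.322  0.   ] y [-0.001  0.001 -1.   ] z [ 0.322 -0.947 -0.002] [-1.243  0.314 -0.048  1.21  -0.     1.571] 85.58744879253027 [-0.26  0.22 -0.16]
shift [-525.1   81.4 -599.8] tilt [ 0.0016 -0.      0.    ]
```

play_rows:
  increments: "0 -1.243 0 -525 80 -600 -1;0 -1.243 0 -525 80 -600 -1;0 -1.243 0 -525 80 -600 -1;0 -1.243 0 -525 80 -600 -1;0 -1.243 0 -525 80 -600 -1;0 -1.243 0 -525 80 -600 -1;0 -1.243 0 -525 80 -600 -1;0 -1.243 0 -525 80 -600 -1;0 -1.243 0 -525 80 -600 -1;0 -1.243 0 -525 80 -600 -1;0 -1.243 0 -525 80 -600 -1;0 -1.243 0 -525 80 -600 -1;0 -1.243 0 -525 80 -600 -1;0 -1.243 0 -525 80 -600 -1;0 -1.243 0 -525 80 -600 -1;0 -1.243 0 -525 80 -600 -1;0 -1.243 0 -525 80 -600 -1;0 -1.243 0 -525 80 -600 -1;0 -1.243 0 -525 80 -600 -1;0 -1.243 0 -525 80 -600 -1"
  grip_force: 40

```text
time_s: 1.77
tcp_pos: [498.6, 174.2, 150.4]
tool_rot: [-0.5, 0.499, -0.499, 0.502]
wrist_force: [-0.6, -0.6, 0.5]
gripper_width: 85.4
```

```bash
python3 - <<'E'
from h import *
show();st=state();im=capture('wrist');cv2.imwrite('pics/w1.png',im[:,:,::-1]);C=cam('wrist',st)
M=masks(im)
p=w2p(C,(497,169.5,10));print(p)
b=(int(max(0,p[0]-90)),int(max(0,p[1]-90)),int(p[0]+90),int(p[1]+90));hl=hull(M['green'],*b);print(hl.min(0),hl.max(0))
print(fit(C,hl,497,169.5,30,20)); show()
E
```

```text
1.7667 [498.6 174.2 150.4] x [ 0.004 -1.    -0.002] y [ 0.001  0.002 -1.   ] z [1.    0.004 0.001] [ 0.335  0.226 -0.352  0.991  0.002  1.901] 85.37070225003407 [-0.55 -0.61  0.54]
[279.17268105 202.23002091]
[243. 168.] [317. 243.]
(array([497.69533331, 167.23621645,   1.93241821]), np.float64(0.27638796084004874))
1.8167 [498.2 173.2 150.3] x [ 0.005 -1.    -0.001] y [-0.     0.001 -1.   ] z [ 1.     0.005 -0.   ] [ 3.34e-01  2.26e-01 -3.53e-01  9.91e-01  1.00e-03  1.90e+00] 85.46367808963223 [ 1.54  0.45 -0.71]
```

View pics/w1.png

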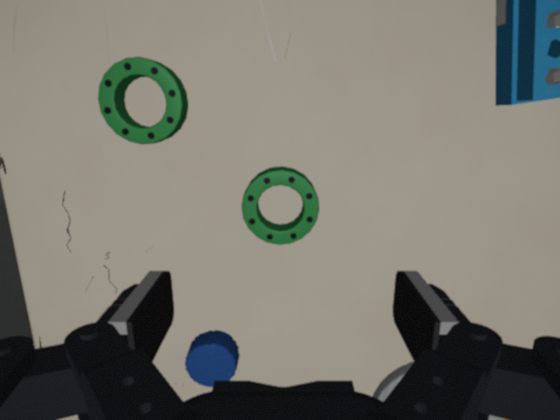

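```bash
python3 - <<'E'
from h import *
c=calibration('wrist');f=210/np.tan(np.radians(c['vertical_fov'])/2);Ti=np.linalg.inv(c['tool_from_camera'])
for b in (0,-6,-13,-19):
  for s in (-42.5,42.5):
    for x in (-11,0,11):
      q=Ti@[x,b,s,1];print(b,s,x,(c['cx']+f*q[0]/q[2]).round(),(c['cy']+f*q[1]/q[2]).round())
st=state();im=capture('wrist');C=cam('wrist',st);M=masks(im);p=w2p(C,(497,169.5,10))
hl=hull(M['green'],int(p[0]-70),int(p[1]-70),int(p[0]+70),int(p[1]+70));print(fit(C,hl,497,169.5,30,20));show();go(497.2,168.3,15)
E
```

```text
0 -42.5 -11 178.0 250.0
0 -42.5 0 180.0 275.0
0 -42.5 11 182.0 298.0
0 42.5 -11 383.0 250.0
0 42.5 0 381.0 274.0
0 42.5 11 379.0 298.0
-6 -42.5 -11 173.0 256.0
-6 -42.5 0 176.0 281.0
-6 -42.5 11 178.0 305.0
-6 42.5 -11 387.0 256.0
-6 42.5 0 385.0 281.0
-6 42.5 11 383.0 305.0
-13 -42.5 -11 168.0 263.0
-13 -42.5 0 171.0 289.0
-13 -42.5 11 173.0 314.0
-13 42.5 -11 392.0 263.0
-13 42.5 0 389.0 289.0
-13 42.5 11 387.0 314.0
-19 -42.5 -11 163.0 270.0
-19 -42.5 0 166.0 297.0
-19 -42.5 11 169.0 323.0
-19 42.5 -11 396.0 270.0
-19 42.5 0 394.0 297.0
-19 42.5 11 391.0 323.0
(array([497.72870613, 167.316197  ,   1.91595513]), np.float64(0.25098965781167676))
1.8667 [497.1 170.9 150.4] x [ 0.004 -1.     0.   ] y [-0.001 -0.    -1.   ] z [ 1.     0.004 -0.001] [ 0.331  0.224 -0.355  0.993  0.     1.898] 85.45980844949885 [0.92 0.14 1.28]
shift [  2.5 135.4   0.3] tilt [ 0.0012 -0.      0.0004]
```

play_rows:
  increments: "0 0 0 1 40 0 -1;0 0 0 1 80 0 -1;0 0 0 1 110 0 -1;0 0 0 1 125 0 -1;0 0 0 1 138 0 -1;0 0 0 1 146 0 -1;0 0 0 1 152 0 -1;0 0 0 1 152 0 -1;0 0 0 1 152 0 -1;0 0 0 1 152 0 -1"

```text
time_s: 2.7
tcp_pos: [497.8, 168.0, 0.3]
tool_rot: [-0.499, 0.5, -0.5, 0.5]
wrist_force: [-0.2, -1.1, -0.0]
gripper_width: 85.5
```

play_rows:
  increments: "0 0 0 0 2 0 0;0 0 0 0 2 0 0.3;0 0 0 0 2 0 0.5;0 0 0 0 2 0 1;0 0 0 0 2 0 1;0 0 0 0 2 0 1;0 0 0 0 2 0 1;0 0 0 0 2 0 1;0 0 0 0 2 0 1;0 0 0 0 2 0 1;0 0 0 0 2 0 1;0 0 0 0 2 0 1"
  grip_force: 40

```text
time_s: 3.7
tcp_pos: [497.5, 168.2, -1.7]
tool_rot: [-0.5, 0.5, -0.5, 0.5]
wrist_force: [-1.9, -1.1, 7.6]
gripper_width: 59.2
```

play_rows:
  increments: "0 0 0 0 -10 0 1;0 0 0 0 -35 0 1;0 0 0 0 -75 0 1;0 0 0 10 -110 5 1;0 0 0 40 -135 20 1;0 0 0 75 -152 38 1;0 0 0 110 -152 58 1;0 0 0 145 -152 76 1;0 0 0 180 -152 94 1;0 0 0 215 -152 112 1;0 0 0 245 -152 128 1;0 0 0 262 -152 136 1;0 0 0 268 -152 138 1;0 0 0 268 -152 138 1;0 0 0 268 -152 138 1;0 0 0 268 -152 138 1"

```text
time_s: 5.03
tcp_pos: [634.4, -98.6, 149.4]
tool_rot: [0.5, -0.5, 0.499, -0.5]
wrist_force: [-0.6, 0.2, -0.6]
gripper_width: 59.1
```

```bash
python3 - <<'E'
from h import *
show();st=state();im=capture('wrist');cv2.imwrite('pics/w2.png',im[:,:,::-1]);show()
C=cam('wrist',st);print(w2p(C,(635,-32,16)),w2p(C,(635,-32,24)),w2p(C,(635,-32,74)))
E
```

```text
5.0333 [634.4 -98.6 149.4] x [ 0.001 -1.    -0.001] y [-0.001  0.001 -1.   ] z [ 1.     0.001 -0.001] [-0.154  0.433 -0.065  1.074  0.     1.415] 59.098305359411185 [-0.63  0.22 -0.59]
5.0833 [634.5 -98.5 149.5] x [ 0.002 -1.    -0.   ] y [-0.  0. -1.] z [ 1.     0.002 -0.   ] [-0.154  0.433 -0.065  1.074  0.     1.415] 58.98345467808328 [ 0.2   0.23 -0.99]
[282.20875228 108.35387143] [282.18491934 108.45040401] [281.99664493 109.21298794]
```

View pics/w2.png

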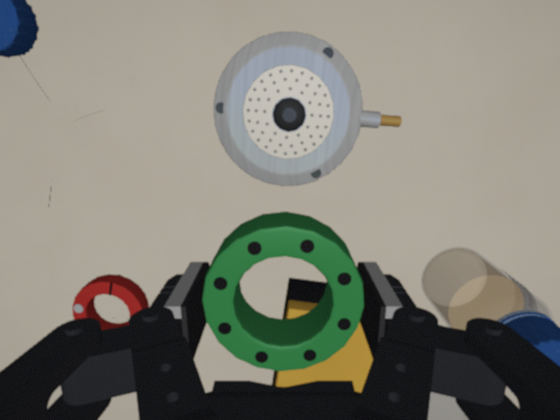

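```bash
python3 - <<'E'
from h import *
im=cv2.imread('pics/w2.png')[:,:,::-1].copy()
class S(dict):pass
st=state();st=dict(st);C=cam('wrist',st)
M=masks(im);hl=hull(M['green'],190,200,375,375)
for z0 in (144,147,150): print('ring',z0,fit(C,hl,634.5,-98.5,30,20,z0))
g=im.astype(int);sat=g.max(2)-g.min(2)
k=((g.max(2)<75)).astype(np.uint8);k[:90]=0;k[140:]=0;k[:,:265]=0;k[:,315:]=0
p=cv2.findNonZero(k)[:,0,:];print('stud px',p.mean(0),p.min(0),p.max(0))
print('stud z64',p2w(C,*(p.min(0)+p.max(0))/2,64))
# disc
for nm,u,v,z in [('base',288.5,108,16),('disc',288.5,111.5,24)]: print(nm,p2w(C,u,v,z))
hs=hull(k.astype(bool),265,90,315,140);print('studfit',fit(C,hs,637,-34,10,40,24))
E
```

```text
ring 144 (array([ 635.59502989, -103.5423714 ,   -2.10845218]), np.float64(1.4304099866635247))
ring 147 (array([ 6.35594389e+02, -1.01912485e+02, -4.05671832e-01]), np.float64(1.3829452811880043))
ring 150 (array([ 635.59311749, -100.28246496,    1.37414115]), np.float64(1.3328967003112024))
stud px [288.68670886 114.12025316] [274  99] [304 130]
stud z64 [639.25302887 -35.04980284  64.        ]
base [639.6351225  -31.66546905  16.        ]
disc [639.52853369 -33.96639637  24.        ]
studfit (array([639.11773494, -34.96975525,   1.45170619]), np.float64(0.1225974814206837))
```

play_rows:
  increments: "0 0 0 -30 0 2 1;0 0 0 -55 20 3.2 1;0 0 0 -66.5 45 3.2 1;0 0 0 -66.5 62 3.2 1;0 0 0 -66.5 66 3.2 1;0 0 0 -66.5 66 3.2 1;0 0 0 -66.5 66 3.2 1;0 0 0 -66.5 66 3.2 1"

```text
time_s: 5.75
tcp_pos: [639.2, -33.6, 84.9]
tool_rot: [0.499, -0.499, 0.501, -0.5]
wrist_force: [0.3, -0.5, 0.4]
gripper_width: 59.5
```

```bash
python3 - <<'E'
from h import *
show();st=state();im=capture('wrist');cv2.imwrite('pics/w3.png',im[:,:,::-1]);im=capture('top');cv2.imwrite('pics/t3.png',cv2.resize(im[130:200,270:345,::-1],None,fx=7,fy=7,interpolation=2));im=capture('scene');cv2.imwrite('pics/s3.png',cv2.resize(im[130:240,200:330,::-1],None,fx=5,fy=5,interpolation=2));show()
E
```

```text
5.75 [639.2 -33.6  84.9] x [-0. -1.  0.] y [ 0.002 -0.    -1.   ] z [ 1.    -0.     0.002] [-0.053  0.475 -0.156  0.938 -0.     1.518] 59.520517001357774 [ 0.3  -0.46  0.38]
5.9 [639.1 -33.9  84.6] x [-0.001 -1.     0.   ] y [ 0.002 -0.    -1.   ] z [ 1.    -0.001  0.002] [-0.053  0.475 -0.156  0.937  0.     1.518] 59.22414634365056 [-0.29  0.07 -0.45]
```

View pics/w3.png

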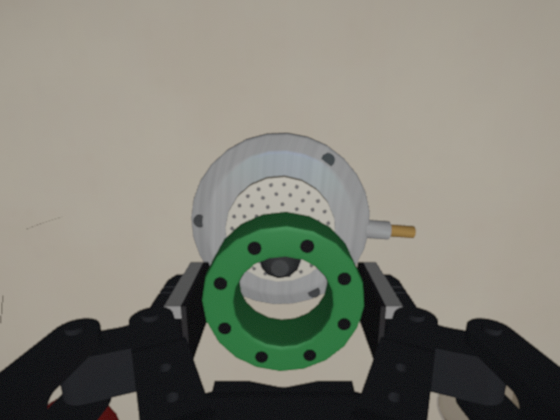

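View pics/s3.png

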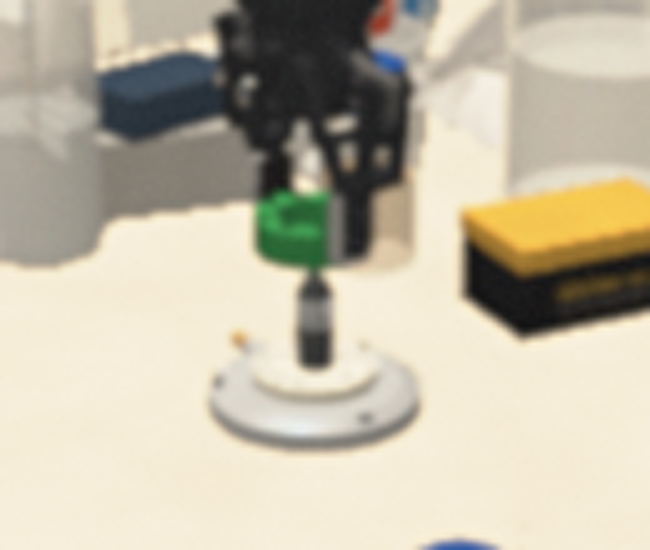

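```bash
python3 - <<'E'
from h import *
im=cv2.imread('pics/w3.png')[:,:,::-1].copy();st=state();C=cam('wrist',st)
crop=cv2.resize(im[240:310,235:335,::-1],None,fx=7,fy=7,interpolation=2);cv2.imwrite('pics/w3c.png',crop)
hl=hull(masks(im)['green'],190,200,375,375)
z=st['tcp_pos'][2]+1.7;print('ring',fit(C,hl,638,-33,30,20,z))
print('stud top',p2w(C,281,268,74)); show()
E
```

```text
ring (array([640.15158892, -34.923031  ,   2.36770306]), np.float64(1.433122675001936))
stud top [639.45962726 -35.73020379  74.        ]
5.9 [639.1 -33.9  84.6] x [-0.001 -1.     0.   ] y [ 0.002 -0.    -1.   ] z [ 1.    -0.001  0.002] [-0.053  0.475 -0.156  0.937  0.     1.518] 59.22414634365056 [-0.29  0.07 -0.45]
```

View pics/w3c.png

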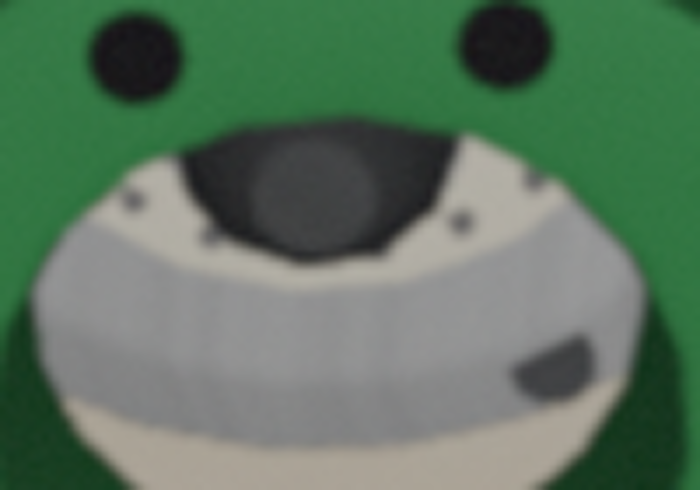

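View pics/t3.png

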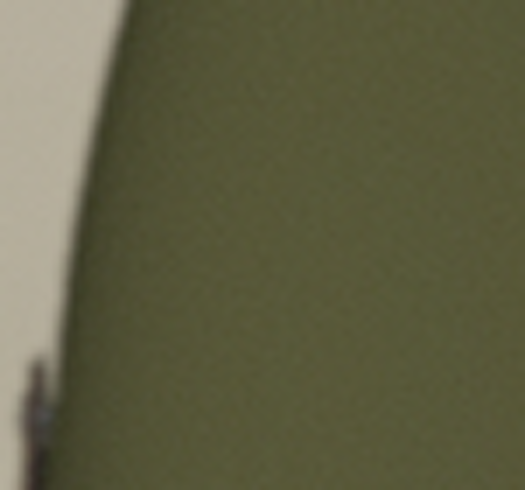

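The picture shows the stud tip at about (280,268), inside the ring's bore. The fitted ring and stud centres agree to about 1 mm, so I'm lowering the ring.

play_rows:
  increments: "0 0 0 0.5 10 -0.5 1;0 0 0 0.5 25 -0.5 1;0 0 0 0.5 40 -0.5 1;0 0 0 0.5 50 -0.5 1;0 0 0 0.5 55 -0.5 1;0 0 0 0.5 57 -0.5 1;0 0 0 0.5 58 -0.5 1;0 0 0 0.5 58 -0.5 1;0 0 0 0.5 58 -0.5 1"

```text
time_s: 6.65
tcp_pos: [638.4, -34.0, 26.0]
tool_rot: [0.5, -0.5, 0.5, -0.5]
wrist_force: [0.1, -0.7, -0.4]
gripper_width: 59.2
```

play_rows:
  increments: "0 0 0 0 1 0 1;0 0 0 0 2 0 1;0 0 0 0 2.5 0 1;0 0 0 0 3 0 1;0 0 0 0 3 0 1"

```text
time_s: 7.07
tcp_pos: [637.8, -34.0, 22.5]
tool_rot: [0.5, -0.5, 0.5, -0.5]
wrist_force: [-0.3, 1.4, 0.2]
gripper_width: 59.1
```

play_rows:
  increments: "0 0 0 0 0.5 0 1;0 0 0 0 1 0 1;0 0 0 0 1.5 0 1;0 0 0 0 1.5 0 1"

```text
time_s: 7.4
tcp_pos: [637.9, -34.0, 22.3]
tool_rot: [-0.5, 0.5, -0.5, 0.5]
wrist_force: [-4.5, -0.0, 12.1]
gripper_width: 59.4
```

play_rows:
  increments: "0 0 0 0 -0.5 0 0.5;0 0 0 0 -0.5 0 0;0 0 0 0 -0.5 0 -0.5;0 0 0 0 -0.5 0 -1;0 0 0 0 -0.5 0 -1;0 0 0 0 -0.5 0 -1;0 0 0 0 -0.5 0 -1;0 0 0 0 -0.5 0 -1;0 0 0 0 -10 0 -1;0 0 0 0 -40 0 -1;0 0 0 0 -80 0 -1;0 0 0 20 -115 -3 -1;0 0 0 45 -130 -5 -1;0 0 0 65 -130 -5 -1;0 0 0 68 -130 -5 -1;0 0 0 68 -130 -5 -1"

```text
time_s: 8.73
tcp_pos: [632.8, -103.1, 151.6]
tool_rot: [0.499, -0.5, 0.501, -0.5]
wrist_force: [-0.5, -0.5, 0.0]
gripper_width: 85.3
```

```bash
python3 - <<'E'
from h import *
show();st=state();im=capture('wrist');cv2.imwrite('pics/w4.png',im[:,:,::-1]);C=cam('wrist',st);M=masks(im)
hl=hull(M['green'],180,20,400,200);print(hl.min(0),hl.max(0),fit(C,hl,638,-35,30,20,24))
for z in (24,30): print(z,w2p(C,(639,-35,z)))
E
```

```text
8.7333 [ 632.8 -103.1  151.6] x [-0.002 -1.     0.   ] y [ 0.001 -0.    -1.   ] z [ 1.    -0.002  0.001] [-0.162  0.429 -0.066  1.075  0.     1.411] 85.27279055631875 [-0.45 -0.53  0.03]
[246.  58.] [335. 150.] (array([639.20430757, -34.74645566,   1.61869805]), np.float64(0.14528243917193648))
24 [289.49232308 106.11765612]
30 [289.6523382  106.14608931]
```

View pics/w4.png

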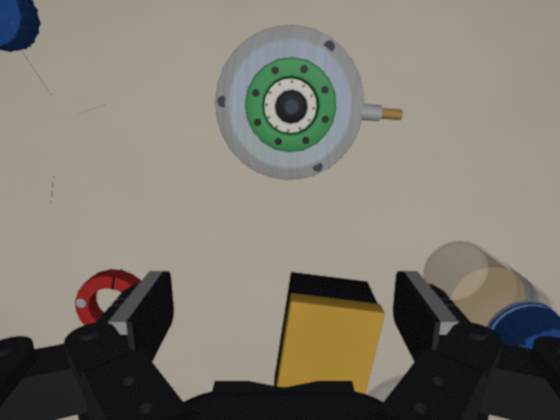

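The picture shows the green ring at (290,105), concentric with the stud and fully down. Next is the red ring.

play_rows:
  increments: "0 0 0 20 0 -30 -1;0 0 0 40 0 -62 -1;0 0 0 60 0 -94 -1;0 0 0 80 0 -122 -1;0 0 0 90 0 -138 -1;0 0 0 95 0 -146 -1;0 0 0 95 0 -146 -1;0 0 0 95 0 -146 -1;0 0 0 95 0 -146 -1;0 0 0 95 0 -146 -1"

```text
time_s: 9.62
tcp_pos: [488.0, -196.1, 150.7]
tool_rot: [-0.5, 0.5, -0.5, 0.501]
wrist_force: [0.9, -0.1, -0.7]
gripper_width: 85.1
```

```bash
python3 - <<'E'
from h import *
show();st=state();im=capture('wrist');cv2.imwrite('pics/w5.png',im[:,:,::-1]);C=cam('wrist',st);M=masks(im)
p=w2p(C,(487,-198,8));hl=hull(M['red'],int(p[0]-70),int(p[1]-70),int(p[0]+70),int(p[1]+70));q=fit(C,hl,487,-198,30,16,0);print(hl.min(0),hl.max(0),q);show();go(q[0][0],q[0][1],-2)
E
```

```text
9.6167 [ 488.  -196.1  150.7] x [ 0.002 -1.    -0.   ] y [ 0.  0. -1.] z [1.    0.002 0.   ] [-0.382  0.223 -0.356  0.992  0.     1.187] 85.09099211091949 [ 0.85 -0.06 -0.68]
[244. 161.] [319. 236.] (array([ 488.08936764, -198.55519785,    1.56094891]), np.float64(0.25528286668950134))
9.6667 [ 487.8 -196.2  150.6] x [ 0.002 -1.    -0.   ] y [ 0.  0. -1.] z [1.    0.002 0.   ] [-0.383  0.223 -0.356  0.992  0.     1.187] 85.53157749223347 [ 0.34 -0.61 -0.62]
shift [  2.4 152.6   0.2] tilt [-0.0002  0.     -0.0003]
```

View pics/w5.png

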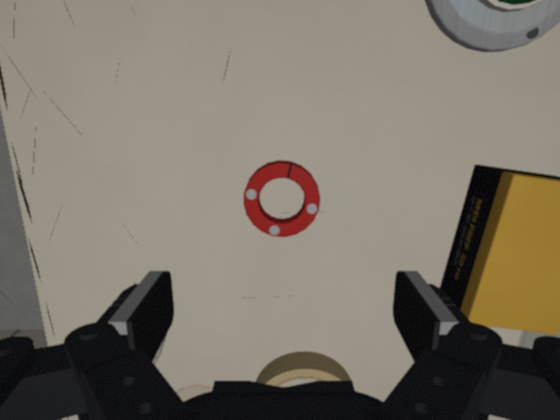

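play_rows:
  increments: "0 0 0 1.5 40 0.3 -1;0 0 0 1.5 80 0.3 -1;0 0 0 1.5 110 0.3 -1;0 0 0 1.5 125 0.3 -1;0 0 0 1.5 138 0.3 -1;0 0 0 1.5 146 0.3 -1;0 0 0 1.5 150 0.3 -1;0 0 0 1.5 150 0.3 -1;0 0 0 1.5 150 0.3 -1;0 0 0 1.5 150 0.3 -1"

```text
time_s: 10.5
tcp_pos: [488.0, -198.7, 1.8]
tool_rot: [0.5, -0.499, 0.501, -0.5]
wrist_force: [-0.2, 0.3, 0.4]
gripper_width: 85.4
```

play_rows:
  increments: "0 0 0 0 3 0 0;0 0 0 0 3 0 0.3;0 0 0 0 3 0 0.5;0 0 0 0 3 0 1;0 0 0 0 3 0 1;0 0 0 0 3 0 1;0 0 0 0 3 0 1;0 0 0 0 3 0 1;0 0 0 0 3 0 1;0 0 0 0 3 0 1;0 0 0 0 3 0 1;0 0 0 0 3 0 1"
  grip_force: 50

```text
time_s: 11.5
tcp_pos: [487.3, -198.6, -1.3]
tool_rot: [0.5, -0.5, 0.5, -0.5]
wrist_force: [-1.6, 0.6, 7.1]
gripper_width: 57.5
```

play_rows:
  increments: "0 0 0 0 -10 0 1;0 0 0 0 -35 0 1;0 0 0 0 -75 0 1;0 0 0 -5 -112 8 1;0 0 0 -20 -138 32 1;0 0 0 -42 -151 65 1;0 0 0 -63 -151 97 1;0 0 0 -84 -151 128 1;0 0 0 -94 -151 144 1;0 0 0 -98 -151 149 1;0 0 0 -98 -151 149 1;0 0 0 -98 -151 149 1;0 0 0 -98 -151 149 1"

```text
time_s: 12.58
tcp_pos: [634.6, -101.3, 148.7]
tool_rot: [-0.5, 0.501, -0.5, 0.499]
wrist_force: [-0.4, -0.7, -1.8]
gripper_width: 57.6
```

```bash
python3 - <<'E'
from h import *
show();st=state();im=capture('wrist');cv2.imwrite('pics/w6.png',im[:,:,::-1]);C=cam('wrist',st);M=masks(im)
hl=hull(M['red'],180,190,390,390);p=st['tcp_pos'];print(hl.min(0),hl.max(0),fit(C,hl,p[0],p[1],30,16,p[2]+1.3))
hl=hull(M['green'],180,10,400,200);print(hl.min(0),hl.max(0),fit(C,hl,638,-35,30,20,24))
E
```

```text
12.5833 [ 634.6 -101.3  148.7] x [-0.001 -1.     0.   ] y [-0.001 -0.    -1.   ] z [ 1.    -0.001 -0.001] [-0.158  0.435 -0.063  1.074 -0.     1.414] 57.591418801837406 [-0.38 -0.69 -1.79]
[205. 210.] [361. 361.] (array([ 635.75852903, -101.46006441,    1.89185381]), np.float64(1.1258801502917157))
[243.  61.] [333. 153.] (array([639.13522883, -34.74207487,   1.69989907]), np.float64(0.19359320565490037))
```

View pics/w6.png

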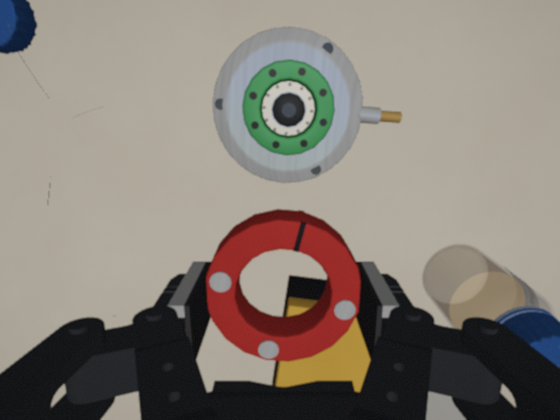

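play_rows:
  increments: "0 0 0 -30 0 1 1;0 0 0 -55 15 1.7 1;0 0 0 -65.8 35 1.7 1;0 0 0 -65.8 52 1.7 1;0 0 0 -65.8 60 1.7 1;0 0 0 -65.8 60 1.7 1;0 0 0 -65.8 60 1.7 1;0 0 0 -65.8 60 1.7 1;0 0 0 -65.8 60 1.7 1;0 0 0 -65.8 60 1.7 1"

```text
time_s: 13.47
tcp_pos: [638.5, -35.2, 90.0]
tool_rot: [0.499, -0.5, 0.501, -0.5]
wrist_force: [0.2, 0.2, -1.2]
gripper_width: 57.1
```

```bash
python3 - <<'E'
from h import *
show();st=state();im=capture('wrist');cv2.imwrite('pics/w7.png',im[:,:,::-1]);C=cam('wrist',st);M=masks(im)
hl=hull(M['red'],180,190,390,390);p=st['tcp_pos'];print(hl.min(0),hl.max(0),fit(C,hl,p[0],p[1],30,16,p[2]+1.3))
cv2.imwrite('pics/w7c.png',cv2.resize(im[230:320,225:345,::-1],None,fx=6,fy=6,interpolation=2))
E
```

```text
13.4667 [638.5 -35.2  90. ] x [-0.001 -1.     0.   ] y [ 0.002 -0.    -1.   ] z [ 1.    -0.001  0.002] [-0.055  0.47  -0.151  0.948 -0.     1.516] 57.10094445996333 [ 0.24  0.19 -1.18]
[205. 210.] [361. 360.] (array([639.65553828, -35.06564689,   1.59270576]), np.float64(1.017857316207817))
```

View pics/w7c.png

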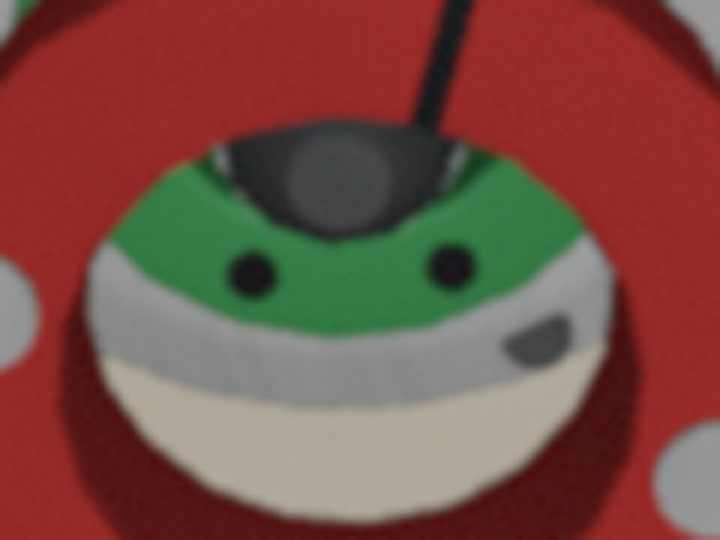

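The stud tip shows at (281,260), inside the red bore, and ring and stud are aligned within about 1 mm. Lowering.

play_rows:
  increments: "0 0 0 0 10 -0.5 1;0 0 0 0 22 -0.5 1;0 0 0 0 33 -0.5 1;0 0 0 0 39 -0.5 1;0 0 0 0 42 -0.5 1;0 0 0 0 43 -0.5 1;0 0 0 0 43 -0.5 1;0 0 0 0 43 -0.5 1"

```text
time_s: 14.18
tcp_pos: [637.5, -34.7, 46.0]
tool_rot: [0.5, -0.5, 0.5, -0.5]
wrist_force: [0.7, -0.6, -1.8]
gripper_width: 57.1
```

play_rows:
  increments: "0 0 0 0 1 0 1;0 0 0 0 2 0 1;0 0 0 0 3 0 1;0 0 0 0 3.5 0 1;0 0 0 0 3.5 0 1"

```text
time_s: 14.6
tcp_pos: [637.5, -34.7, 42.8]
tool_rot: [0.5, -0.5, 0.5, -0.5]
wrist_force: [-0.8, 0.9, 2.9]
gripper_width: 57.1
```

play_rows:
  increments: "0 0 0 0 0.5 0 1;0 0 0 0 1 0 1;0 0 0 0 1 0 1;0 0 0 0 1 0 1"

```text
time_s: 14.93
tcp_pos: [637.5, -34.7, 42.7]
tool_rot: [-0.5, 0.5, -0.5, 0.5]
wrist_force: [-4.0, 0.6, 9.5]
gripper_width: 57.1
```

It's resting, with 9.5 N of contact at z 42.7. Releasing, then retreating.

play_rows:
  increments: "0 0 0 0 -0.5 0 0.5;0 0 0 0 -0.5 0 0;0 0 0 0 -0.5 0 -0.5;0 0 0 0 -0.5 0 -1;0 0 0 0 -0.5 0 -1;0 0 0 0 -0.5 0 -1;0 0 0 0 -0.5 0 -1;0 0 0 0 -0.5 0 -1;0 0 0 0 -10 0 -1;0 0 0 0 -35 0 -1;0 0 0 0 -70 0 -1;0 0 0 20 -100 -3 -1;0 0 0 45 -115 -5 -1;0 0 0 65 -115 -5 -1;0 0 0 68 -115 -5 -1;0 0 0 68 -115 -5 -1;0 0 0 68 -115 -5 -1;0 0 0 68 -115 -5 -1"

```text
time_s: 16.43
tcp_pos: [631.7, -101.7, 155.7]
tool_rot: [0.5, -0.5, 0.499, -0.5]
wrist_force: [0.2, 0.4, -0.3]
gripper_width: 85.6
```

```bash
python3 - <<'E'
from h import *
show();st=state();im=capture('wrist');cv2.imwrite('pics/w8.png',im[:,:,::-1]);C=cam('wrist',st);M=masks(im)
hl=hull(M['red'],180,10,400,200);print(hl.min(0),hl.max(0),fit(C,hl,638,-35,30,16,44))
im=capture('scene');cv2.imwrite('pics/s8.png',cv2.resize(im[150:270,190:350,::-1],None,fx=5,fy=5,interpolation=2))
hl=hull(masks(im)['blue'],280,236,304,254);print('blue',fit(cam('scene'),hl,436,27,23,21));show()
E
```

```text
16.4333 [ 631.7 -101.7  155.7] x [ 0.001 -1.    -0.001] y [-0.001  0.001 -1.   ] z [ 1.     0.001 -0.001] [-0.16   0.426 -0.061  1.086  0.     1.41 ] 85.55862603085075 [ 0.25  0.38 -0.34]
[246.  58.] [339. 154.] (array([638.78376504, -34.37366794,   1.61622752]), np.float64(0.1332140426513522))
blue (array([434.29117726,  26.71524502,   2.49125147]), np.float64(0.2006302124438334))
16.5333 [ 631.9 -101.6  155.7] x [ 0.001 -1.    -0.   ] y [-0.001  0.    -1.   ] z [ 1.     0.001 -0.001] [-0.159  0.426 -0.06   1.086  0.     1.41 ] 85.38005872666997 [0.1  0.24 0.06]
```

View pics/w8.png

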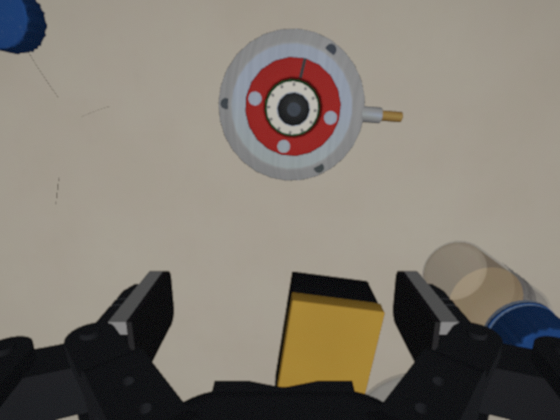

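View pics/s8.png

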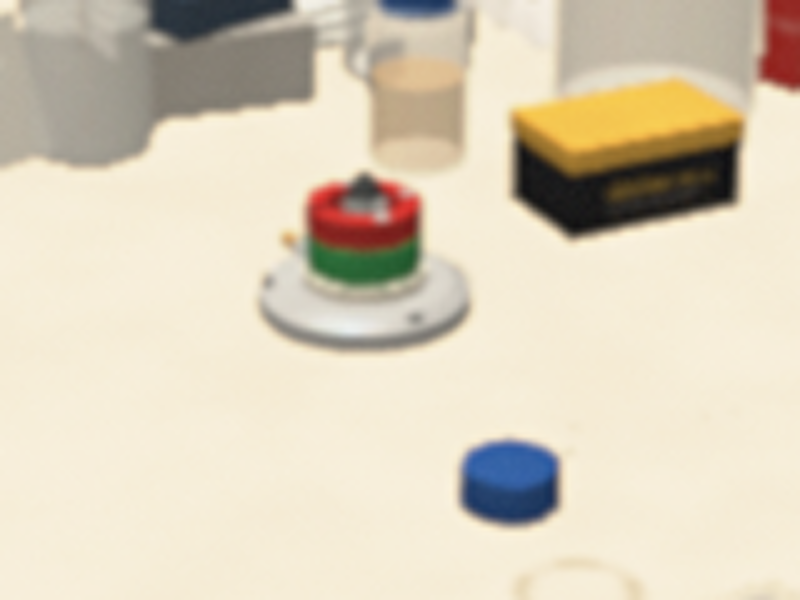

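The wrist view shows red at (293,106), concentric with the stud. The scene view shows both rings flat and stacked, and the cap unmoved. Handing in.

```bash
python3 -c "
from cell import close_job; print(close_job())"
```

```text
the job is handed in; nothing more can be done
None
```

The filter holder is assembled and handed in: the green spacer ring is on the support disc and the red clamp ring is on the spacer. Of the two green rings I took the right-hand one. Each ring was lowered until I felt contact (12 N for green, 9.5 N for red) and only then released. The arm had retreated clear by 16.5 s.

**Last checks:**
- **Position:** the wrist camera puts the red ring about 1 mm from the stud axis. The green ring also measured about 1 mm off before the red went on. The scene view shows both rings flat and stacked.
- **Height:** the tool height at each contact matched the seated heights of 24 mm and 44 mm.
- **Blue cap:** it lies within 0.1 mm of where it was at the start.

**Disagreements:**
- The cameras differed by 2–5 mm on absolute positions, so I aligned both rings to the stud using the wrist camera alone.
- The gripper read about 57 mm on the red ring, where its diameter should be 60 mm, but it was held level and seated normally.

No check failed.

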